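# Tilt the moisture meter out of its foam and lay it display up

### The arm

A 6-joint arm with a two-finger parallel gripper is mounted at the origin on a cart in front of the work surface, level with it; the furniture and walls round the work are solid. World frame = base frame: x ahead of the robot, y to its left, z up, the work surface at z = 0. Lengths are in m, angles in degrees, forces in N, time in s.
With the tool pointing down it reaches from about 0.325 to 0.775 m from the base axis. Payload 9.3 kg.
Tool frame: the origin (TCP) lies on the centre line of the jaws, within the pads' length; the fingertips stand ahead of it and the grasp point (between the pads) is the TCP (bot.tips_ahead is the z of the fingertips in the tool frame, in m); z points along the fingers, x is the direction in which the jaws open and shut, and the axes are right-handed (so a half turn about z gives the same grasp; the last joint's range is limited). The gripper opens to 85 mm and grips with 20 to 120 N. Pads are 22 mm wide; open, the fingers measure 114 mm over their backs; the gripper's body (76 mm by 85 mm) begins 54 mm behind the grasp point. The pads swing forward as they close: fully open they stand 13 mm farther back than shut.
Start: joints at [-78.701, 14.817, 1.232, 76.415, 0, 81.257], TCP at [0.188, -0.517, 0.25] pointing down, gripper open.
Joint ranges: [-174.27, 174.27], [-52.1, 104.24], [-59.71, 78.15], [-110.17, 111.67], [-87.03, 83.33], [-180, 180]. Speed limits (degrees/s): [127.2, 127.2, 159.86, 180, 180, 180].

### API

Orientations are given as [roll, pitch, yaw] about the fixed x, y, z axes, in that order (R = Rz(yaw) Ry(pitch) Rx(roll)).
In Python, from bench import sensors, cams, bot, nets gives the robot as it stands.
- The arm moves only by the shell command python3 -m inch 'ROWS' [FORCE]. ROWS is JSON, a list of rows, each an object of numbers: "ax", "ay", "az": the turn, a rotation vector about the tool's x, y, z in degrees; "dx", "dy", "dz": the shift along the tool's x, y, z in m; "fingers": the opening, from -1 (shut) to 1 (fully open), so that 0 is half open. In form: [{"ax": .., "ay": .., "az": .., "dx": .., "dy": .., "dz": .., "fingers": ..}, ...]. A call has 1 to 10 rows; each row shifts and turns the pose as measured when the row begins, along the tool's axes as they then stand; what a row does not reach is not made up. A row lasts 1/8 s, in which the tool goes at most 62.5 mm and 10.7 degrees, less where a joint would pass 70% of its speed; a pose out of reach is approached as far as the arm can. A call with a gripper value outside its range is refused whole. The fingers move at their own pace and stop on an object; FORCE is the grip in N (left out, the last holds). Time passes only in rows, so rows that do not move let the fingers close. It gives the time, the measured TCP pose, the force and the opening at its end, in the units of the state.
- sensors.get_obs(): the state, without advancing time (a new reading comes with each control period).
- cams.camera(name): name is "scene" or "top" or "wrist"; returns (picture, depth): 420x560x3 uint8, red, green, blue; 420x560 float32, m along the optical axis (not along the pixel's ray), 0 where there is no reading.
- cams.camera_info(name): a dict with "K" (3x3 intrinsics, pixels), "world_to_cam" (4x4, takes a point from world to camera coordinates). Camera axes: x right, y up, looking along -z (the intrinsics and any distortion apply to the point x, -y, -z); pixel columns grow to the right and rows downward; lengths in m; the calibration is good to about 2 mm. A picture is of the moment at which its call begins: read the wrist's pose just before it. camera_info takes no time and is no camera call; for the wrist camera it gives the pose at the moment of the call.
- bot.job_done(): hands the job in, once; it reports no verdict.
Trained networks look in the newest picture that a camera, given by its name, has taken for a name from the list of things; names that differ only in an ending like _2 or _b are one class to them, and where a whole thing is asked for, a point or a joint stands for the part that bears it (a point fixed in the world has none). Each returns a list of dicts, best first, with "conf" (0 to 1); they miss things now and then, are a little off and sometimes report something else, mostly with a low value. They report only what shows in the picture. A call takes as long as a camera call. They do not tell look-alikes from the thing itself.
- nets.recognise(camera, label): "rect" ([centre column, centre row, width, height] as shares, 0 to 1, of the picture: columns of its width, rows of its height, round what is visible of it).
The state is a dict: "time": time; "joint_pos": joint angles; "joint_vel": joint speeds; "effort": joint torques, N m; "ee_pos": TCP position; "eef_rot": TCP orientation; "wrist_force": force on the tool from outside, world axes, zero at the start; "wrist_torque": the same for the moment, N m; "grip_width": finger opening in m.
Only numpy, scipy, OpenCV 4.12 (cv2) and the standard library are available. Lean on these libraries where they do the work, as an engineer would, in place of code of your own. Each camera call takes 0.05 s, during which the arm holds its last target. There are 200 camera calls.

### The job

The moisture meter lies display-down in the close-fitting foam cutout of its tray, one end tucked under the foam lip. Lift its free end first so that it tilts out while the other end is still tucked under the lip, draw it out, turn it over and lay it flat with the display up, wholly on the cork mat, and let go. Set it down under control, not dropped or toppled over, and leave the other things on the bench where they are.

Things in the scene. Friction and masses are not known exactly. Their poses are not given: they have to be found in the camera images.
- meter_mid (a point): Centre of the moisture meter, a loose light grey plastic box 44 (x) x 110 (y) x 36 (z) mm, about 0.18 kg, dark rubber bands at both ends. y runs along its length, from free end to tucked end; z points out of its back (battery door); the display and three buttons are on its -z side. At the start z is up (display down); it must end with z down. Stands steadily on either end; grip across the 44 mm.
- meter_free_end (a point): Centre of the meter's free end face (55 mm from its centre, on its -y side), axes as meter_mid. At the start it lies in the open finger well of the tray.
- meter_tucked_end (a point): Centre of the meter's other end face (55 mm from its centre, on its +y side), axes as meter_mid. At the start it is tucked under the foam lip.
- foam_tray: Foam storage tray, fixed and rigid, 130 (x) x 164 (y) mm, on a plywood base. Origin: centre of its underside; z up; y from the open end to the lip end. The meter starts in the middle, within 1 mm, axes along the tray's. Cutout floor 18 mm above the bench. Side foam 1.5 to 2 mm off the meter's long sides, level with its back (54 mm above the bench), only from y = -2 to +58 mm.
- tray_well (a point): Finger well: middle of the open part of the tray, 39 mm from the tray's middle towards -y, at the cutout floor's height; axes as the tray. From y = -2 mm of the tray to its -y end the meter's long sides are open, with 37 mm of room on each side; the well's floor is 6 mm above the bench, its outer rim 15 mm.
- tray_lip (a point): Middle of the free edge of the foam lip, at its underside: 59 mm above the bench (5 mm above the meter), at y = +46 mm of the tray; axes as the tray. The lip is 70 mm wide, 9 mm thick and covers the last 9 mm of the meter; it springs from the end wall, whose inner face is at y = +58 mm.
- tray_step (a point): Middle of the top of the low foam step in front of the meter's free end, 46 mm wide, at y = -57.5 to -71.5 mm of the tray, 32 mm above the bench (14 mm above the cutout floor). It stops the meter sliding out level: raise the free end above it, then draw the meter some 12 mm towards -y from under the lip and lift it out.
- cork_mat: Plain cork mat, fixed to the bench, 120 (x) x 180 (y) x 4 mm thick. Origin: centre of its underside; z up.
- tape_roll: Roll of masking tape lying flat, 104 mm across, 25 mm high; a bystander, origin at the centre of its underside.
- screwdriver: Screwdriver, 229 mm long, lying loose on the left; a bystander, origin at the centre of its underside.
- pine_block: Pine block 56x111x41 mm beyond the tray; a bystander, origin at the centre of its underside.
- meter: The same moisture meter; this origin is the centre of its display face (18 mm from meter_mid on its -z side), axes as meter_mid.
There are look-alikes about, which are no part of the job. What is shaped like the meter but yellow is not meant.

How it is judged:
By the outcome, as a careful person would: the job done as asked, in the order asked, and still so for the second after the job is handed in, with the robot touching nothing.
It also fails if it takes over 58 s, if anything falls off the work surface, if the arm or the gripper's body presses on something with over 40 N, if the wrist force passes 120 N, or if a joint passes its speed limit or range.

## Working session

There is one attempt and no reset: what is moved stays moved. The work goes in short steps, Python scripts to look and compute and a shell command to move; the robot and the scene stay as the last step left them, time stands still between calls to the robot, and variables do not carry over. Pictures are saved under pics/ and viewed, about 8 in all and at most 12, crops included, and the job is handed in when it is done.

```bash
mkdir -p pics; ls; cat > h.py <<'E'
import numpy as np,cv2
from bench import sensors,cams,bot,nets
from scipy.spatial.transform import Rotation as R
def shot(n,f=None):
    im,d=cams.camera(n); i=cams.camera_info(n)
    if f: cv2.imwrite('pics/'+f,im[:,:,::-1])
    return im,d,i
def cloud(d,i):
    K=np.array(i['K']);v,u=np.mgrid[:d.shape[0],:d.shape[1]]
    p=np.stack([(u-K[0,2])/K[0,0]*d,-(v-K[1,2])/K[1,1]*d,-d,np.ones_like(d)],-1)
    return (p@np.linalg.inv(np.array(i['world_to_cam'])).T)[...,:3]
E
python3 - <<'E'
from h import *
a,d,i=shot('top');print(i)
b,d2,i2=shot('scene')
cv2.imwrite('pics/t.png',a[:,:,::-1]);cv2.imwrite('pics/s.png',b[:,:,::-1])
for n in ['top','scene']:
  for l in ['meter','foam_tray','cork_mat','tape_roll','screwdriver','pine_block']:
    print(n,l,[(np.round(np.array(r['rect'])*[560,420,560,420]).tolist(),round(r['conf'],2)) for r in nets.recognise(n,l)][:4])
np.savez('m.npz',a=a,t=cloud(d,i),d=d,s=cloud(d2,i2))
print(sensors.get_obs(),bot.tips_ahead)
E
```

```text
pics
{'K': array([[476.96733464,   0.        , 279.49839389],
       [  0.        , 476.96733464, 202.50284981],
       [  0.        ,   0.        ,   1.        ]]), 'world_to_cam': array([[ 7.56491970e-04, -9.99998671e-01, -1.44385778e-03,
         2.96797931e-01],
       [ 9.86585199e-01,  5.10639888e-04,  1.63246390e-01,
        -5.79722044e-01],
       [-1.63245436e-01, -1.54798330e-03,  9.86584275e-01,
        -1.38923917e+00],
       [ 0.00000000e+00,  0.00000000e+00,  0.00000000e+00,
         1.00000000e+00]])}
top meter [([154.0, 247.0, 35.0, 35.0], 0.9), ([259.0, 243.0, 34.0, 24.0], 0.56)]
top foam_tray [([259.0, 242.0, 63.0, 56.0], 0.79)]
top cork_mat [([347.0, 246.0, 63.0, 49.0], 0.61)]
top tape_roll [([393.0, 166.0, 36.0, 31.0], 0.61)]
top screwdriver [([191.0, 231.0, 13.0, 74.0], 0.91)]
top pine_block [([252.0, 165.0, 36.0, 29.0], 0.65)]
scene meter [([181.0, 299.0, 33.0, 44.0], 0.97), ([282.0, 242.0, 35.0, 21.0], 0.96)]
scene foam_tray [([282.0, 249.0, 65.0, 48.0], 0.61)]
scene cork_mat [([355.0, 222.0, 73.0, 37.0], 0.67)]
scene tape_roll [([282.0, 250.0, 66.0, 47.0], 0.6), ([343.0, 159.0, 33.0, 27.0], 0.57)]
scene screwdriver [([214.0, 276.0, 36.0, 45.0], 0.69)]
scene pine_block [([232.0, 204.0, 33.0, 27.0], 0.83)]
{'time': 0.7, 'joint_pos': array([-7.87003743e+01,  1.48162642e+01,  1.23224297e+00,  7.64147353e+01,
       -8.71180748e-04,  8.12563250e+01]), 'joint_vel': array([ 0.08171837, -0.14323731,  0.03487471,  0.03823671,  0.00903903,
        0.18339622]), 'effort': array([-4.51182432e-04, -5.55226958e+01,  3.44687212e+01,  1.01306356e-03,
       -1.05218389e-04,  1.42480033e-05]), 'ee_pos': array([ 0.18849069, -0.51669543,  0.25028539]), 'eef_rot': array([ 1.79998950e+02, -1.09662013e-03, -6.99566993e+01]), 'wrist_force': array([-0.62658295, -0.41345831, -0.13749689]), 'wrist_torque': array([-0.0578507 ,  0.00233185,  0.02710837]), 'grip_width': 0.08543402339921898} 0.019
```

View pics/t.png

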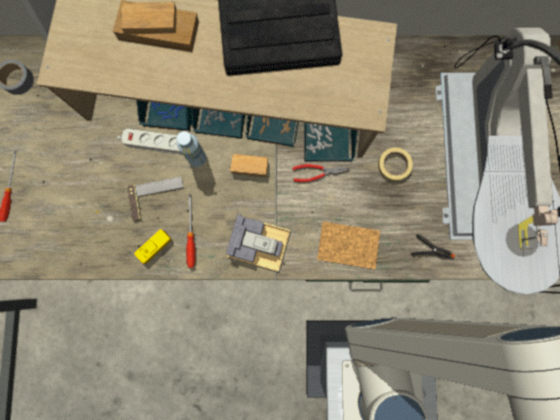

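View pics/s.png

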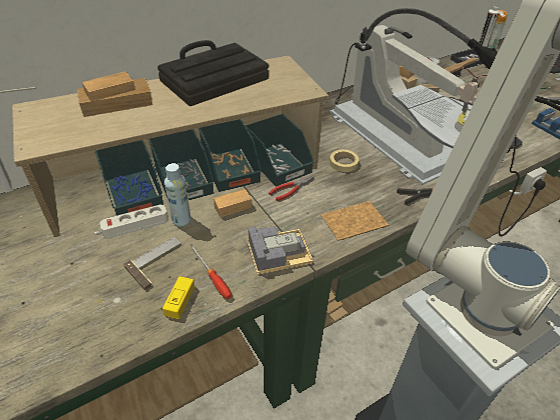

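Grey meter in the tray is at top (259,243) / scene (282,242). The yellow look-alike is at top (154,247) / scene (181,299) and is rejected. The mat is at top (348,246), and the tray's lip end (dark foam) is on the left, which is world +y.

```bash
cat > a.py <<'E'
from h import *
m=np.load('m.npz');a=m['a'];P=m['t']
cv2.imwrite('pics/c.png',cv2.resize(a[200:290,210:400,::-1],(760,360),interpolation=cv2.INTER_CUBIC))
# mat: cork colour at z~4mm
hsv=cv2.cvtColor(a,cv2.COLOR_RGB2HSV)
def rect(mask,n):
    q=P[mask];r=cv2.minAreaRect(q[:,:2].astype(np.float32));print(n,mask.sum(),r,np.percentile(q[:,2],[5,50,95]))
box=np.zeros(a.shape[:2],bool);box[218:275,310:390]=1
print(hsv[246,348],hsv[230,300],P[246,348],P[230,300])
rect(box&(hsv[...,1]>120),'mat')
box[:]=0;box[205:280,220:300]=1
z=P[...,2]
rect(box&(z>.004),'tray');rect(box&(z>.04),'foam hi');rect(box&(z>.063),'lip')
zz=z[212:274:3,224:296:3];print((zz*1000).round().astype(int))
E
python3 a.py
```

```text
[ 17 138 181] [ 20  67 152] [ 4.52330657e-01  8.69500999e-02 -3.17982110e-04] [0.50111124 0.2340806  0.00363918]
mat 2210 ((0.44704967737197876, 0.14698603749275208), (0.16061252355575562, 0.3216821551322937), 8.079926490783691) [-0.0012423   0.00397251  0.00914354]
tray 2482 ((0.46186167001724243, 0.35859057307243347), (0.233988955616951, 0.24302628636360168), 0.05996467173099518) [0.00451297 0.0504917  0.06948274]
foam hi 1428 ((0.44942066073417664, 0.35539552569389343), (0.20241215825080872, 0.13159558176994324), 63.08155822753906) [0.048591   0.05524234 0.07088779]
lip 397 ((0.4216206669807434, 0.3946453332901001), (0.23250533640384674, 0.09605734050273895), 29.986480712890625) [0.0637713  0.06778331 0.0744776 ]
[[  -3   -4    6   -1   -4    2   -5   -9    4    3    4   -3   -5   -2
     3    4    2 -878    1   -1    0    0    1   -3]
 [  -8    0    2    0    2   68   -2   -1   -1   -2   -5   -3   -2   -4
     1    2    0 -874    8   -5   -4   -3   -2    1]
 [  -1   -2   -4    1   63   69   74   54   52   -2   -1    4    1    0
    -8    1    4 -872   -2   -1   -1    4    1    0]
[... 1551 characters left out ...]
8   31    5   11    5
     9    7    2    5    5   15    1   -2    4    3]
 [  -1   -4    3    7   -3    1   16   20   56   53    6    9    6   12
     6    3    8    5    3   12    1    2    3    1]
 [   0    4    0   -1   -6    0    4   -3    1   12   10    6    8    2
     4    5    9    5    6   -3    6    1   -3    0]
 [   2    7   -6    3   -4   -3   -4    1    3    3   -6    2    1   20
     7    6    8    4    2   -3    2    0   -5    1]
 [   0    2   -2   -1    4   -4    1    0    5    6    1   -2   -5    1
    -2   -2   11   13   15   -8    1    3    1    5]
 [  -5    2    6   -4    0    0   -3    3   -1   -4   -1    2    3    0
    -1    1   -2 -872   -2    0   -5   -3   -1    1]]
```

View pics/c.png

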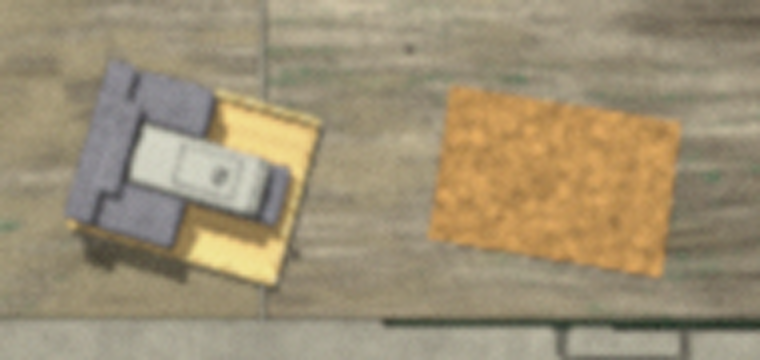

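The crop confirms the grey meter at crop (200,170) (top view 260,242). The lip is on the left, the open end on the right, and the mat corners are at crop (450,87), (680,122), (660,275), (430,240). Next I work out the poses and a motion-row helper.

```bash
cat >> h.py <<'E'
def ray(i,u,v,z):
    K=np.array(i['K']);C=np.linalg.inv(np.array(i['world_to_cam']))
    d=C[:3,:3]@np.array([(u-K[0,2])/K[0,0],-(v-K[1,2])/K[1,1],-1]);o=C[:3,3]
    return o+d*(z-o[2])/d[2]
def tool(yaw,tilt,flip=0):
    """tool x along the horizontal direction yaw (+180 if flip); tilt>0: tool points to +Y' (yaw+90) and down"""
    c,s=np.cos(np.radians([yaw,tilt])),np.sin(np.radians([yaw,tilt]))
    x=np.array([c[0],s[0],0]);y=np.array([-s[0],c[0],0]);z=s[1]*y-c[1]*np.array([0,0,1.])
    if flip:x=-x
    return R.from_matrix(np.stack([x,np.cross(z,x),z],1))
def B(j): return (R.from_euler('z',j[0],degrees=True)*R.from_euler('y',j[1]-j[2]+j[3],degrees=True)*R.from_euler('z',j[4],degrees=True)*R.from_euler('x',j[5],degrees=True))
T=B([-78.701,14.817,1.232,76.415,0,81.257]).inv()*R.from_euler('xyz',[180,0,-69.957],degrees=True)
def wrist(Rt,j1):
    M=R.from_euler('z',-j1,degrees=True)*Rt*T.inv()   # Ry(p)Rz(j5)Rx(j6)
    return M.as_euler('YZX',degrees=True).round(0)
def cur():
    o=sensors.get_obs();return np.array(o['ee_pos']),R.from_euler('xyz',o['eef_rot'],degrees=True)
def plan(wps,start=None):
    """wps: (pos,Rot,nrows)"""
    p,r=start or cur()
    for q,s,n in wps:
        q=np.array(q);w=(r.inv()*s).as_rotvec(degrees=True)
        for k in range(n):
            rk=r*R.from_rotvec(w*k/n,degrees=True);d=rk.inv().apply((q-p)/n)
            print('  d',d.round(4),'a',(w/n).round(2))
        print('--- rot',round(float(np.linalg.norm(w)),1));p,r=q,s
E
cat > b.py <<'E'
from h import *
i=cams.camera_info('top')
f=lambda u,v,z:ray(i,210+u/4-.375,200+v/4-.375,z).round(4)
mc=np.array([f(450,87,.004),f(680,122,.004),f(660,275,.004),f(430,240,.004)])
print('mat',mc[:,:2],mc.mean(0),np.linalg.norm(mc[0]-mc[1]),np.linalg.norm(mc[1]-mc[2]))
e=mc[0]-mc[1]+mc[3]-mc[2];print('mat yaw',np.degrees(np.arctan2(e[1],e[0]))-90)
l=[f(112,62,.068),f(70,222,.068)];print('lip outer',l,np.linalg.norm(l[0]-l[1]))
o=[f(321,121,.015),f(275,286,.015)];print('open',o,np.linalg.norm(o[0]-o[1]))
c=(l[0]+l[1]+o[0]+o[1])/4;e=l[0]+l[1]-o[0]-o[1];print('tray',c,np.linalg.norm(e[:2])/2,np.degrees(np.arctan2(e[1],e[0]))-90)
for y,t,j1 in [(-15,45,38),(-15,0,38),(-15,-45,38),(-15,-45,15),(-8,45,15),(-8,-45,15)]:
  print(y,t,j1,[wrist(tool(y,t,F),j1) for F in (0,1)])
E
python3 b.py
```

```text
mat [[ 0.5278  0.1657]
 [ 0.5008 -0.0108]
 [ 0.3842  0.0083]
 [ 0.4105  0.1825]] [0.455825 0.086425 0.004   ] 0.17855321335669094 0.11815400966535164
mat yaw -8.641780586265241
lip outer [array([0.5383, 0.421 , 0.068 ]), array([0.4205, 0.4498, 0.068 ])] 0.1212694520479086
open [array([0.5003, 0.2655, 0.015 ]), array([0.3755, 0.3004, 0.015 ])] 0.12958800098774573
tray [0.45865  0.359175 0.0415  ] 0.15799763447596293 -15.228084142580443
-15 45 38 [array([ 51.,  25., 152.]), array([ 51.,  25., -28.])]
-15 0 38 [array([ 90.,   0., 143.]), array([ 90.,   0., -37.])]
-15 -45 38 [array([129., -25., 152.]), array([129., -25., -28.])]
-15 -45 15 [array([117., -38., 129.]), array([117., -38., -51.])]
-8 45 15 [array([ 69.,  41., 121.]), array([ 69.,  41., -59.])]
-8 -45 15 [array([111., -41., 121.]), array([111., -41., -59.])]
```

```bash
python3 - <<'E'
from h import *
plan([([.10,-.40,.30],tool(-60,0),4),([.22,-.245,.3],tool(-45,0),4),([.34,-.02,.3],tool(-25,10),6),([.422,.225,.16],tool(-15.3,45),7)])
E
```

```text
d [-0.035   0.0108 -0.0124] a [ 0.   -0.   -2.49]
  d [-0.0354  0.0093 -0.0124] a [ 0.   -0.   -2.49]
  d [-0.0358  0.0077 -0.0124] a [ 0.   -0.   -2.49]
  d [-0.0361  0.0061 -0.0124] a [ 0.   -0.   -2.49]
--- rot 10.0
  d [-0.0186 -0.0454  0.    ] a [ 0.    0.   -3.75]
  d [-0.0156 -0.0465  0.    ] a [ 0.    0.   -3.75]
  d [-0.0125 -0.0474  0.    ] a [ 0.    0.   -3.75]
  d [-0.0094 -0.0481  0.    ] a [ 0.    0.   -3.75]
--- rot 15.0
  d [-0.0124 -0.0407  0.    ] a [ 1.65 -0.29 -3.32]
  d [-0.01   -0.0413  0.0012] a [ 1.65 -0.29 -3.32]
  d [-0.0076 -0.0417  0.0025] a [ 1.65 -0.29 -3.32]
  d [-0.0051 -0.042   0.0037] a [ 1.65 -0.29 -3.32]
  d [-0.0027 -0.0421  0.0049] a [ 1.65 -0.29 -3.32]
  d [-0.0002 -0.042   0.0062] a [ 1.65 -0.29 -3.32]
--- rot 22.3
  d [-0.0042 -0.0326  0.0261] a [ 4.99 -0.65 -1.25]
  d [-0.0032 -0.0303  0.0288] a [ 4.99 -0.65 -1.25]
  d [-0.0022 -0.0278  0.0314] a [ 4.99 -0.65 -1.25]
  d [-0.0013 -0.025   0.0337] a [ 4.99 -0.65 -1.25]
  d [-0.0004 -0.022   0.0358] a [ 4.99 -0.65 -1.25]
  d [ 0.0005 -0.0188  0.0376] a [ 4.99 -0.65 -1.25]
  d [ 0.0013 -0.0154  0.039 ] a [ 4.99 -0.65 -1.25]
--- rot 36.3
```

```bash
python3 -m inch '[{"dx":-0.035,"dy":0.01,"dz":-0.012,"az":-2.5},{"dx":-0.035,"dy":0.009,"dz":-0.012,"az":-2.5},{"dx":-0.036,"dy":0.008,"dz":-0.012,"az":-2.5},{"dx":-0.036,"dy":0.006,"dz":-0.012,"az":-2.5},{"dx":-0.018,"dy":-0.045,"az":-3.7},{"dx":-0.015,"dy":-0.046,"az":-3.7},{"dx":-0.012,"dy":-0.047,"az":-3.7},{"dx":-0.009,"dy":-0.048,"az":-3.7}]'
python3 - <<'E'
from h import *
plan([([.34,-.02,.3],tool(-25,10),6),([.422,.225,.16],tool(-15.3,45),7)])
E
```

```text
d [-0.0691 -0.0521 -0.0083] a [ 1.58 -0.65 -7.47]
  d [-0.0618 -0.0608 -0.006 ] a [ 1.58 -0.65 -7.47]
  d [-0.0534 -0.0685 -0.0035] a [ 1.58 -0.65 -7.47]
  d [-0.0441 -0.0749 -0.001 ] a [ 1.58 -0.65 -7.47]
  d [-0.034  -0.08    0.0016] a [ 1.58 -0.65 -7.47]
  d [-0.0232 -0.0837  0.0042] a [ 1.58 -0.65 -7.47]
--- rot 46.0
  d [-0.0042 -0.0326  0.0261] a [ 4.99 -0.65 -1.25]
  d [-0.0032 -0.0303  0.0288] a [ 4.99 -0.65 -1.25]
  d [-0.0022 -0.0278  0.0314] a [ 4.99 -0.65 -1.25]
  d [-0.0013 -0.025   0.0337] a [ 4.99 -0.65 -1.25]
  d [-0.0004 -0.022   0.0358] a [ 4.99 -0.65 -1.25]
  d [ 0.0005 -0.0188  0.0376] a [ 4.99 -0.65 -1.25]
  d [ 0.0013 -0.0154  0.039 ] a [ 4.99 -0.65 -1.25]
--- rot 36.3schema error: expected keys ax, ay, az, dx, dy, dz, fingers
```

```bash
python3 -m inch '[{"dx":-0.035,"dy":0.01,"dz":-0.012,"ax":0,"ay":0,"az":-2.5,"fingers":1},{"dx":-0.035,"dy":0.009,"dz":-0.012,"ax":0,"ay":0,"az":-2.5,"fingers":1},{"dx":-0.036,"dy":0.008,"dz":-0.012,"ax":0,"ay":0,"az":-2.5,"fingers":1},{"dx":-0.036,"dy":0.006,"dz":-0.012,"ax":0,"ay":0,"az":-2.5,"fingers":1},{"dx":-0.018,"dy":-0.045,"dz":0,"ax":0,"ay":0,"az":-3.7,"fingers":1},{"dx":-0.015,"dy":-0.046,"dz":0,"ax":0,"ay":0,"az":-3.7,"fingers":1},{"dx":-0.012,"dy":-0.047,"dz":0,"ax":0,"ay":0,"az":-3.7,"fingers":1},{"dx":-0.009,"dy":-0.048,"dz":0,"ax":0,"ay":0,"az":-3.7,"fingers":1}]'
python3 - <<'E'
from h import *
plan([([.34,-.02,.3],tool(-25,10),6),([.422,.225,.16],tool(-15.3,45),7)])
E
```

```text
time: 1.7
ee_pos: [0.2178, -0.2416, 0.2993]
eef_rot: [180.0, -0.1, -44.9]
wrist_force: [1.1, -0.3, -0.5]
grip_width: 0.0852
  d [-0.0116 -0.0405 -0.0002] a [ 1.66 -0.3  -3.3 ]
  d [-0.0093 -0.0411  0.0011] a [ 1.66 -0.3  -3.3 ]
  d [-0.0069 -0.0415  0.0023] a [ 1.66 -0.3  -3.3 ]
  d [-0.0045 -0.0418  0.0036] a [ 1.66 -0.3  -3.3 ]
  d [-0.002  -0.0419  0.0048] a [ 1.66 -0.3  -3.3 ]
  d [ 0.0004 -0.0417  0.006 ] a [ 1.66 -0.3  -3.3 ]
--- rot 22.3
  d [-0.0042 -0.0326  0.0261] a [ 4.99 -0.65 -1.25]
  d [-0.0032 -0.0303  0.0288] a [ 4.99 -0.65 -1.25]
  d [-0.0022 -0.0278  0.0314] a [ 4.99 -0.65 -1.25]
  d [-0.0013 -0.025   0.0337] a [ 4.99 -0.65 -1.25]
  d [-0.0004 -0.022   0.0358] a [ 4.99 -0.65 -1.25]
  d [ 0.0005 -0.0188  0.0376] a [ 4.99 -0.65 -1.25]
  d [ 0.0013 -0.0154  0.039 ] a [ 4.99 -0.65 -1.25]
--- rot 36.3
```

Tracking is accurate to a few millimetres.

```bash
python3 -m inch '[{"dx":-0.012,"dy":-0.04,"dz":0,"ax":1.7,"ay":-0.3,"az":-3.3,"fingers":1},{"dx":-0.009,"dy":-0.041,"dz":0.001,"ax":1.7,"ay":-0.3,"az":-3.3,"fingers":1},{"dx":-0.007,"dy":-0.041,"dz":0.002,"ax":1.7,"ay":-0.3,"az":-3.3,"fingers":1},{"dx":-0.004,"dy":-0.042,"dz":0.004,"ax":1.7,"ay":-0.3,"az":-3.3,"fingers":1},{"dx":-0.002,"dy":-0.042,"dz":0.005,"ax":1.7,"ay":-0.3,"az":-3.3,"fingers":1},{"dx":0,"dy":-0.042,"dz":0.006,"ax":1.7,"ay":-0.3,"az":-3.3,"fingers":1}]'
python3 -m inch '[{"dx":-0.004,"dy":-0.033,"dz":0.026,"ax":5,"ay":-0.6,"az":-1.2,"fingers":1},{"dx":-0.003,"dy":-0.03,"dz":0.029,"ax":5,"ay":-0.6,"az":-1.2,"fingers":1},{"dx":-0.002,"dy":-0.028,"dz":0.031,"ax":5,"ay":-0.6,"az":-1.2,"fingers":1},{"dx":-0.001,"dy":-0.025,"dz":0.034,"ax":5,"ay":-0.6,"az":-1.2,"fingers":1},{"dx":0,"dy":-0.022,"dz":0.036,"ax":5,"ay":-0.6,"az":-1.2,"fingers":1},{"dx":0,"dy":-0.019,"dz":0.038,"ax":5,"ay":-0.6,"az":-1.2,"fingers":1},{"dx":0.001,"dy":-0.015,"dz":0.039,"ax":5,"ay":-0.6,"az":-1.2,"fingers":0.6},{"dx":0,"dy":0,"dz":0,"ax":0,"ay":0,"az":0,"fingers":0.6}]'
python3 - <<'E'
from h import *
a,d,i=shot('wrist','w1.png');P=cloud(d,i);np.savez('w1.npz',a=a,P=P)
print(nets.recognise('wrist','meter'))
# project expected meter back corners
W=np.array(i['world_to_cam']);K=np.array(i['K'])
E

```

```text
time: 2.45
ee_pos: [0.3411, -0.0109, 0.3019]
eef_rot: [-169.5, -0.4, -24.3]
wrist_force: [0.8, -0.5, -0.7]
grip_width: 0.0857
time: 3.45
ee_pos: [0.4244, 0.2474, 0.1635]
eef_rot: [-133.5, -1.0, -14.4]
wrist_force: [-0.8, 0.1, -0.7]
grip_width: 0.0683
[{'rect': [0.403, 0.0913, 0.1339, 0.1364], 'conf': 0.94}, {'rect': [0.5062, 0.4855, 0.0945, 0.2629], 'conf': 0.91}]
```

View pics/w1.png

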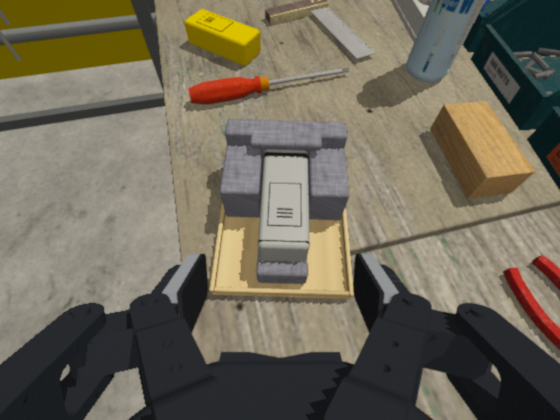

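The picture shows the meter at about (285,205), the lip above it at (285,135), the step at (283,270), and the open fingers on either side. The yellow look-alike is at (222,37), well away.

```bash
python3 - <<'E'
from h import *
i=cams.camera_info('wrist')
a=np.load('w1.npz')['a'];P=np.load('w1.npz')['P']
cv2.imwrite('pics/w1c.png',cv2.resize(a[110:310,200:370,::-1],(680,800),interpolation=cv2.INTER_CUBIC)[:,:])
cv2.imwrite('pics/w1c.png',cv2.resize(a[140:290,200:360,::-1],(640,600),interpolation=cv2.INTER_CUBIC))
print('cam',np.linalg.inv(i['world_to_cam'])[:3,3])
for n,q,z in [('meter L',[(264,160),(260,240)],.054),('meter R',[(307,160),(309,240)],.054),('rim',[(211,296),(352,297)],.0),('lip top front',[(230,139),(345,139)],.068)]:
  w=[ray(i,u,v,z) for u,v in q];e=w[1]-w[0];print(n,np.round(w,4).tolist(),np.degrees(np.arctan2(e[1],e[0])).round(1),np.linalg.norm(e).round(4))
E
```

```text
cam [0.41152046 0.20485938 0.30013105]
meter L [[0.4519, 0.4046, 0.054], [0.4289, 0.3205, 0.054]] -105.3 0.0872
meter R [[0.4934, 0.3946, 0.054], [0.4694, 0.3104, 0.054]] -105.9 0.0875
rim [[0.3754, 0.3005, 0.0], [0.504, 0.2669, 0.0]] -14.6 0.1329
lip top front [[0.4234, 0.4266, 0.068], [0.5328, 0.4004, 0.068]] -13.5 0.1125
```

View pics/w1c.png

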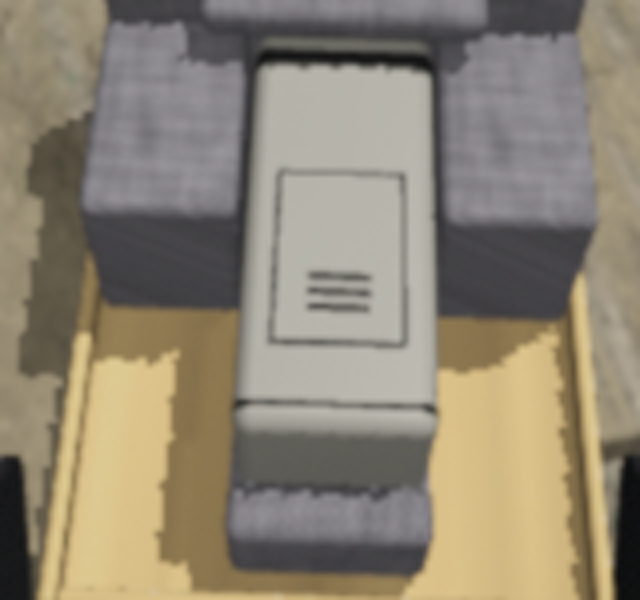

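```bash
python3 - <<'E'
from h import *
r=tool(-15.5,45)
plan([([.4426,.2923,.0824],r,3),([.4539,.3332,.04],r,3)])
E
```

```text
d [0.0012 0.0088 0.0309] a [-0.5  -0.03  0.52]
  d [0.0013 0.0085 0.0309] a [-0.5  -0.03  0.52]
  d [0.0014 0.0083 0.031 ] a [-0.5  -0.03  0.52]
--- rot 2.1
  d [-0.   -0.    0.02] a [0. 0. 0.]
  d [-0.   -0.    0.02] a [0. 0. 0.]
  d [-0.   -0.    0.02] a [0. 0. 0.]
--- rot 0.0
```

```bash
python3 -m inch '[{"dx":0.001,"dy":0.009,"dz":0.031,"ax":-0.5,"ay":0,"az":0.5,"fingers":0.6},{"dx":0.001,"dy":0.009,"dz":0.031,"ax":-0.5,"ay":0,"az":0.5,"fingers":0.6},{"dx":0.001,"dy":0.008,"dz":0.031,"ax":-0.5,"ay":0,"az":0.5,"fingers":0.6},{"dx":0,"dy":0,"dz":0,"ax":0,"ay":0,"az":0,"fingers":0.6}]'
python3 - <<'E'
from h import *
a,d,i=shot('wrist')
cv2.imwrite('pics/w2.png',a[:,:,::-1])
r=tool(-15.5,45)
plan([([.4539,.3332,.04],r,3)])
E
```

```text
time: 4.05
ee_pos: [0.4468, 0.2902, 0.0849]
eef_rot: [-135.1, -0.6, -15.8]
wrist_force: [-0.5, 0.7, -0.6]
grip_width: 0.0685
  d [-0.002   0.0005  0.021 ] a [ 0.03 -0.25  0.09]
  d [-0.0019  0.0005  0.021 ] a [ 0.03 -0.25  0.09]
  d [-0.0018  0.0005  0.021 ] a [ 0.03 -0.25  0.09]
--- rot 0.8
```

View pics/w2.png

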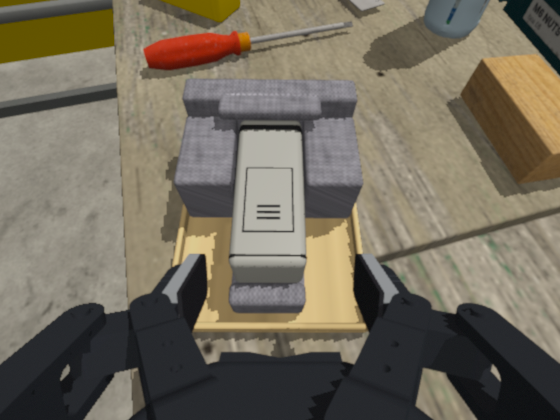

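The fingers straddle column 281 and the meter's centre line is at column 269, which agrees with the planned -6 mm in dx. Going in.

```bash
python3 -m inch '[{"dx":-0.003,"dy":0.0005,"dz":0.021,"ax":0,"ay":-0.3,"az":0,"fingers":0.6},{"dx":-0.002,"dy":0.0005,"dz":0.021,"ax":0,"ay":-0.3,"az":0,"fingers":0.6},{"dx":-0.002,"dy":0.0005,"dz":0.021,"ax":0,"ay":-0.3,"az":0,"fingers":0.6},{"dx":0,"dy":0,"dz":0,"ax":0,"ay":0,"az":0,"fingers":0.6}]'
python3 - <<'E'
from h import *
a,d,i=shot('wrist');cv2.imwrite('pics/w3.png',cv2.resize(a[120:420,80:480,::-1],(800,600)))
plan([([.4539,.3332,.04],tool(-15.5,45),1)])
E
```

```text
time: 4.6
ee_pos: [0.4573, 0.3314, 0.0461]
eef_rot: [-135.0, -0.7, -15.4]
wrist_force: [0.4, 0.2, -0.7]
grip_width: 0.0684
  d [-0.0041  0.004   0.0053] a [-0.07 -0.43  0.56]
--- rot 0.7
```

View pics/w3.png

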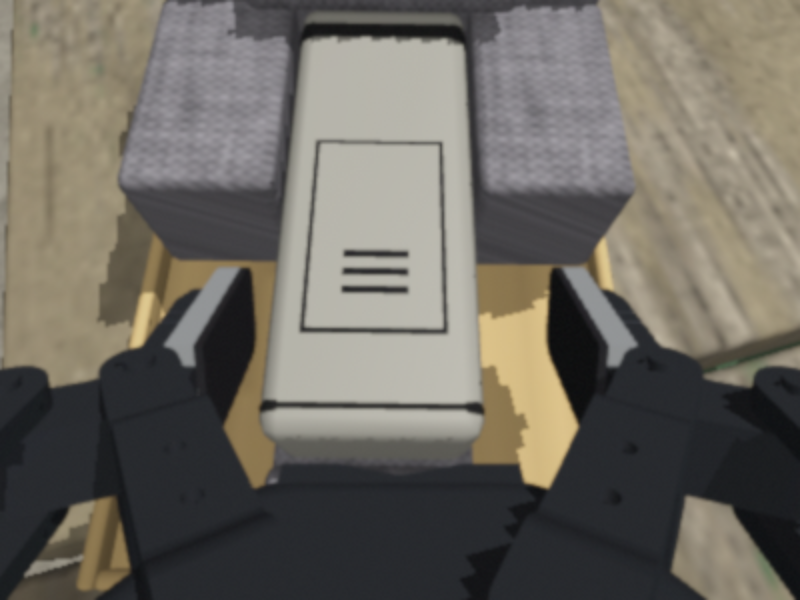

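```bash
python3 -m inch '[{"dx":-0.006,"dy":0.003,"dz":0.006,"ax":0,"ay":-0.4,"az":0.5,"fingers":0.6},{"dx":0,"dy":0,"dz":0,"ax":0,"ay":0,"az":0,"fingers":0.6},{"dx":0,"dy":0,"dz":0,"ax":0,"ay":0,"az":0,"fingers":-0.3},{"dx":0,"dy":0,"dz":0,"ax":0,"ay":0,"az":0,"fingers":-0.3},{"dx":0,"dy":0,"dz":0,"ax":0,"ay":0,"az":0,"fingers":-0.3},{"dx":0,"dy":0,"dz":0,"ax":0,"ay":0,"az":0,"fingers":-0.3}]' 50
python3 - <<'E'
from h import *
p,r=cur()
# tilt about tucked lower corner; meter centre est.
yd=np.array([np.sin(np.radians(15.5)),np.cos(np.radians(15.5)),0]);xd=np.array([yd[1],-yd[0],0])
c=np.array([.4625,.364,.036]);print('rel',(p-c)@yd,p[2]-.036,(p-c)@xd)
piv=c+.055*yd-np.array([0,0,.018])
ax=R.from_rotvec(-xd*13,degrees=True)
q=piv+ax.apply(p-piv)-yd*.006+np.array([0,0,.001]);s=ax*r
q2=q-yd*.022+np.array([0,0,.004])
q3=q2+np.array([0,0,.12])-yd*.06
plan([(q,s,6),(q2,s,3),(q3,s,5)])
E
```

```text
time: 5.4
ee_pos: [0.4531, 0.3334, 0.0424]
eef_rot: [-134.9, -0.2, -15.6]
wrist_force: [0.4, 0.1, -0.4]
grip_width: 0.0437
rel -0.03196763994436134 0.0064405573083716056 -0.0009366568744559142
  d [ 0.     -0.0026 -0.0021] a [-2.17 -0.   -0.01]
  d [ 0.     -0.0025 -0.0022] a [-2.17 -0.   -0.01]
  d [ 0.     -0.0024 -0.0023] a [-2.17 -0.   -0.01]
  d [ 0.     -0.0023 -0.0024] a [-2.17 -0.   -0.01]
  d [ 0.     -0.0022 -0.0025] a [-2.17 -0.   -0.01]
  d [ 0.     -0.0021 -0.0026] a [-2.17 -0.   -0.01]
--- rot 13.0
  d [ 0.      0.0055 -0.005 ] a [0. 0. 0.]
  d [ 0.      0.0055 -0.005 ] a [0. 0. 0.]
  d [ 0.      0.0055 -0.005 ] a [0. 0. 0.]
--- rot 0.0
  d [ 0.0001 -0.0026 -0.0267] a [0. 0. 0.]
  d [ 0.0001 -0.0026 -0.0267] a [0. 0. 0.]
  d [ 0.0001 -0.0026 -0.0267] a [0. 0. 0.]
  d [ 0.0001 -0.0026 -0.0267] a [0. 0. 0.]
  d [ 0.0001 -0.0026 -0.0267] a [0. 0. 0.]
--- rot 0.0
```

```bash
python3 -m inch '[{"dx":0,"dy":-0.0026,"dz":-0.0021,"ax":-2.2,"ay":0,"az":0,"fingers":-0.3},{"dx":0,"dy":-0.0025,"dz":-0.0022,"ax":-2.2,"ay":0,"az":0,"fingers":-0.3},{"dx":0,"dy":-0.0024,"dz":-0.0023,"ax":-2.2,"ay":0,"az":0,"fingers":-0.3},{"dx":0,"dy":-0.0023,"dz":-0.0024,"ax":-2.2,"ay":0,"az":0,"fingers":-0.3},{"dx":0,"dy":-0.0022,"dz":-0.0025,"ax":-2.2,"ay":0,"az":0,"fingers":-0.3},{"dx":0,"dy":-0.0021,"dz":-0.0026,"ax":-2.2,"ay":0,"az":0,"fingers":-0.3},{"dx":0,"dy":0,"dz":0,"ax":0,"ay":0,"az":0,"fingers":-0.3}]'
python3 - <<'E'
from h import *
a,d,i=shot('wrist');b,_,_=shot('scene')
b=cv2.resize(b[190:290,230:340],(330,300),interpolation=cv2.INTER_CUBIC)
cv2.imwrite('pics/w4.png',np.hstack([a[120:420,80:480],b])[:,:,::-1])
print(sensors.get_obs()['wrist_torque'])
E
```

```text
time: 6.28
ee_pos: [0.4533, 0.3355, 0.0624]
eef_rot: [-148.5, -0.2, -15.5]
wrist_force: [0.2, -0.3, -1.9]
grip_width: 0.0435
[-0.3243953   0.06250589  0.01180462]
```

View pics/w4.png

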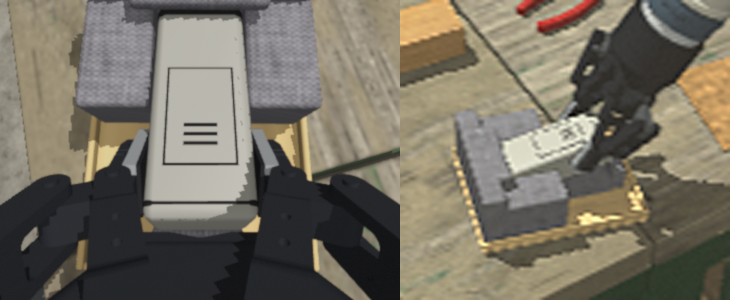

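The free end is up about 20 mm and tilted 13.6°. The other end is still under the lip, and the force is only the meter's weight. Now I draw it towards -y, then lift.

```bash
python3 -m inch '[{"dx":0,"dy":0.0058,"dz":-0.0048,"ax":0,"ay":0,"az":0,"fingers":-0.3},{"dx":0,"dy":0.0058,"dz":-0.0048,"ax":0,"ay":0,"az":0,"fingers":-0.3},{"dx":0,"dy":0.0058,"dz":-0.0048,"ax":0,"ay":0,"az":0,"fingers":-0.3},{"dx":0,"dy":0.0058,"dz":-0.0048,"ax":0,"ay":0,"az":0,"fingers":-0.3},{"dx":0,"dy":0,"dz":0,"ax":0,"ay":0,"az":0,"fingers":-0.3}]'

```

```text
time: 7.0
ee_pos: [0.4434, 0.3033, 0.0653]
eef_rot: [-148.5, 0.0, -15.7]
wrist_force: [-0.5, 0.9, -1.2]
grip_width: 0.0433
```

```bash
python3 -m inch '[{"dx":0,"dy":-0.014,"dz":-0.022,"ax":0,"ay":0,"az":0,"fingers":-0.3},{"dx":0,"dy":-0.012,"dz":-0.03,"ax":0,"ay":0,"az":0,"fingers":-0.3},{"dx":0,"dy":-0.01,"dz":-0.033,"ax":0,"ay":0,"az":0,"fingers":-0.3},{"dx":0,"dy":-0.01,"dz":-0.033,"ax":0,"ay":0,"az":0,"fingers":-0.3},{"dx":0,"dy":0,"dz":0,"ax":0,"ay":0,"az":0,"fingers":-0.3}]'
python3 - <<'E'
from h import *
p,r=cur();t=np.array([.457,.0924,.20]);
plan([(t,tool(-8.6,-45),11)])
E
```

```text
time: 7.62
ee_pos: [0.4374, 0.2809, 0.1934]
eef_rot: [-148.5, 0.1, -15.7]
wrist_force: [-0.2, 0.6, -2.1]
grip_width: 0.0437
  d [ 0.0064  0.0133 -0.0089] a [-6.95  0.09 -0.69]
  d [ 0.0062  0.0144 -0.0072] a [-6.95  0.09 -0.69]
  d [ 0.006   0.0152 -0.0054] a [-6.95  0.09 -0.69]
  d [ 0.0058  0.0158 -0.0035] a [-6.95  0.09 -0.69]
  d [ 0.0057  0.0162 -0.0015] a [-6.95  0.09 -0.69]
  d [0.0055 0.0163 0.0004] a [-6.95  0.09 -0.69]
  d [0.0053 0.0162 0.0024] a [-6.95  0.09 -0.69]
  d [0.0051 0.0159 0.0044] a [-6.95  0.09 -0.69]
  d [0.0049 0.0153 0.0063] a [-6.95  0.09 -0.69]
  d [0.0047 0.0145 0.0081] a [-6.95  0.09 -0.69]
  d [0.0045 0.0134 0.0098] a [-6.95  0.09 -0.69]
--- rot 76.8
```

```bash
python3 -m inch '[{"dx":0.0064,"dy":0.0133,"dz":-0.009,"ax":-7,"ay":0,"az":-0.7,"fingers":-0.3},{"dx":0.0062,"dy":0.0144,"dz":-0.007,"ax":-7,"ay":0,"az":-0.7,"fingers":-0.3},{"dx":0.006,"dy":0.0152,"dz":-0.0054,"ax":-7,"ay":0,"az":-0.7,"fingers":-0.3},{"dx":0.0058,"dy":0.0158,"dz":-0.0035,"ax":-7,"ay":0,"az":-0.7,"fingers":-0.3},{"dx":0.0057,"dy":0.0162,"dz":-0.0015,"ax":-7,"ay":0,"az":-0.7,"fingers":-0.3},{"dx":0.0055,"dy":0.0163,"dz":0.0004,"ax":-7,"ay":0,"az":-0.7,"fingers":-0.3},{"dx":0.0053,"dy":0.0162,"dz":0.0024,"ax":-7,"ay":0,"az":-0.7,"fingers":-0.3},{"dx":0.0051,"dy":0.0159,"dz":0.0044,"ax":-7,"ay":0,"az":-0.7,"fingers":-0.3},{"dx":0.0049,"dy":0.0153,"dz":0.0063,"ax":-7,"ay":0,"az":-0.7,"fingers":-0.3},{"dx":0.0047,"dy":0.0145,"dz":0.0081,"ax":-7,"ay":0,"az":-0.7,"fingers":-0.3}]'
python3 - <<'E'
from h import *
plan([([.457,.0924,.20],tool(-8.6,-45),1)])
E
```

```text
time: 8.88
ee_pos: [0.4555, 0.1066, 0.1922]
eef_rot: [139.2, 0.9, -8.9]
wrist_force: [-0.4, 0.0, -1.8]
grip_width: 0.0431
  d [0.0036 0.0155 0.0031] a [-4.21  0.88  0.4 ]
--- rot 4.3
```

```bash
python3 -m inch '[{"dx":0.0036,"dy":0.0155,"dz":0.003,"ax":-4.2,"ay":0.9,"az":0.4,"fingers":-0.3},{"dx":0,"dy":0,"dz":0,"ax":0,"ay":0,"az":0,"fingers":-0.3}]'
python3 - <<'E'
from h import *
a,d,i=shot('wrist');b,d2,i2=shot('scene');P=cloud(d,i);P2=cloud(d2,i2)
np.savez('w5.npz',a=a,P=P,b=b,P2=P2)
o=cv2.resize(b[130:280,270:430],(448,420),interpolation=cv2.INTER_CUBIC)
cv2.imwrite('pics/w5.png',np.hstack([a[:,100:450],o])[:,:,::-1])
plan([([.457,.0924,.10],tool(-8.6,-45),4)])
E
```

```text
time: 9.12
ee_pos: [0.4569, 0.093, 0.1959]
eef_rot: [134.8, 0.2, -8.5]
wrist_force: [-0.8, -0.4, -1.8]
grip_width: 0.0433
  d [ 0.0001 -0.017   0.0171] a [0.03 0.03 0.04]
  d [ 0.0001 -0.017   0.0172] a [0.03 0.03 0.04]
  d [ 0.0001 -0.017   0.0172] a [0.03 0.03 0.04]
  d [ 0.0001 -0.0169  0.0172] a [0.03 0.03 0.04]
--- rot 0.2
```

View pics/w5.png

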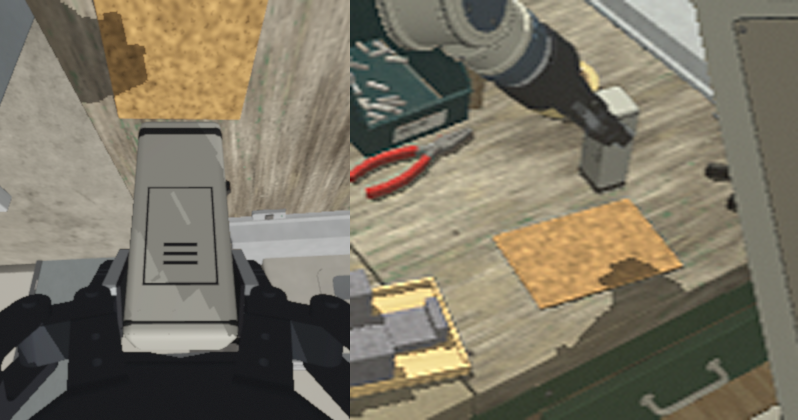

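The left half (wrist view) shows the meter's back, and the right half (scene) shows it hanging upright above the mat. I'll measure the uprightness from the wrist depth.

```bash
python3 - <<'E'
from h import *
m=np.load('w5.npz');q=m['P'][160:300,248:312].reshape(-1,3)
c=np.median(q,0);q=q[np.linalg.norm(q-c,axis=1)<.08]
for _ in range(3):
    c=q.mean(0);n=np.linalg.svd(q-c,full_matrices=0)[2][2];e=(q-c)@n;q=q[abs(e)<2.5*e.std()]
n*=np.sign(n[1]);print('back centre',c,'normal',n,'elev',np.degrees(np.arcsin(n[2])),'az',np.degrees(np.arctan2(n[1],n[0]))-90,e.std())
E
```

```text
back centre [0.45770665 0.1043587  0.1745104 ] normal [ 0.15125127  0.98842446 -0.01183796] elev -0.6782811386736229 az -8.700060800509647 0.0005822637679140948
```

```bash
python3 -m inch '[{"dx":0,"dy":-0.017,"dz":0.017,"ax":0,"ay":0,"az":0,"fingers":-0.3},{"dx":0,"dy":-0.017,"dz":0.017,"ax":0,"ay":0,"az":0,"fingers":-0.3},{"dx":0,"dy":-0.017,"dz":0.017,"ax":0,"ay":0,"az":0,"fingers":-0.3},{"dx":0,"dy":-0.013,"dz":0.013,"ax":0,"ay":0,"az":0,"fingers":-0.3},{"dx":0,"dy":0,"dz":0,"ax":0,"ay":0,"az":0,"fingers":-0.3}]'
python3 - <<'E'
from h import *
print(cur()[0])
E
```

```text
time: 9.85
ee_pos: [0.4572, 0.0952, 0.1035]
eef_rot: [135.6, -0.0, -8.7]
wrist_force: [0.1, 0.8, -1.6]
grip_width: 0.0434
[0.45721962 0.09520006 0.10350979]
```

```bash
python3 -m inch '[{"dx":0,"dy":-0.003,"dz":0.003,"ax":0,"ay":0,"az":0,"fingers":-0.3},{"dx":0,"dy":-0.002,"dz":0.002,"ax":0,"ay":0,"az":0,"fingers":-0.3},{"dx":0,"dy":-0.0015,"dz":0.0015,"ax":0,"ay":0,"az":0,"fingers":-0.3},{"dx":0,"dy":-0.001,"dz":0.001,"ax":0,"ay":0,"az":0,"fingers":-0.3},{"dx":0,"dy":0,"dz":0,"ax":0,"ay":0,"az":0,"fingers":-0.3}]'
```

```text
time: 10.48
ee_pos: [0.4581, 0.0959, 0.0943]
eef_rot: [135.8, -0.2, -8.7]
wrist_force: [-0.6, -0.7, -0.9]
grip_width: 0.0436
```

```bash
python3 -m inch '[{"dx":0,"dy":-0.0014,"dz":0.0012,"ax":0,"ay":0,"az":0,"fingers":-0.3},{"dx":0,"dy":0,"dz":0,"ax":0,"ay":0,"az":0,"fingers":-0.3}]'; python3 -m inch '[{"dx":0,"dy":-0.0014,"dz":0.0012,"ax":0,"ay":0,"az":0,"fingers":-0.3},{"dx":0,"dy":0,"dz":0,"ax":0,"ay":0,"az":0,"fingers":-0.3}]'
```

```text
time: 10.72
ee_pos: [0.4582, 0.0961, 0.0924]
eef_rot: [135.8, -0.2, -8.7]
wrist_force: [0.2, -0.5, -2.1]
grip_width: 0.0434
time: 10.98
ee_pos: [0.4583, 0.0963, 0.0906]
eef_rot: [135.8, -0.3, -8.7]
wrist_force: [0.0, -1.4, -2.4]
grip_width: 0.0435
```

```bash
for k in 1; do python3 -m inch '[{"dx":0,"dy":-0.0014,"dz":0.0011,"ax":0,"ay":0,"az":0,"fingers":-0.3},{"dx":0,"dy":0,"dz":0,"ax":0,"ay":0,"az":0,"fingers":-0.3}]'; done;  python3 -m inch '[{"dx":0,"dy":-0.0012,"dz":0.001,"ax":0,"ay":0,"az":0,"fingers":-0.3},{"dx":0,"dy":0,"dz":0,"ax":0,"ay":0,"az":0,"fingers":-0.3}]'
```

```text
time: 11.22
ee_pos: [0.4584, 0.0964, 0.0907]
eef_rot: [135.7, -0.3, -8.6]
wrist_force: [0.0, 0.3, -1.9]
grip_width: 0.0434
time: 11.48
ee_pos: [0.4585, 0.0966, 0.0906]
eef_rot: [135.6, -0.3, -8.5]
wrist_force: [0.9, 0.8, -2.5]
grip_width: 0.0435
```

z has stopped at 0.0906 (0.091 expected), so the meter is resting on the mat. Releasing it.

```bash
python3 -m inch '[{"dx":0,"dy":0,"dz":0,"ax":0,"ay":0,"az":0,"fingers":0.2},{"dx":0,"dy":0,"dz":0,"ax":0,"ay":0,"az":0,"fingers":0.6},{"dx":0,"dy":0,"dz":0,"ax":0,"ay":0,"az":0,"fingers":1},{"dx":0,"dy":0,"dz":0,"ax":0,"ay":0,"az":0,"fingers":1},{"dx":0,"dy":0,"dz":0,"ax":0,"ay":0,"az":0,"fingers":1}]'
python3 - <<'E'
from h import *
a,d,i=shot('wrist');P=cloud(d,i)
b,_,_=shot('scene');o=cv2.resize(b[130:280,270:430],(448,420),interpolation=cv2.INTER_CUBIC)
cv2.imwrite('pics/w6.png',np.hstack([a[:,100:450],o])[:,:,::-1])
q=P[160:300,248:312].reshape(-1,3)
c=np.median(q,0);q=q[np.linalg.norm(q-c,axis=1)<.08]
for _ in range(3):
    c=q.mean(0);n=np.linalg.svd(q-c,full_matrices=0)[2][2];e=(q-c)@n;q=q[abs(e)<2.5*e.std()]
n*=np.sign(n[1]);print('back centre',c,'normal',n,'elev',np.degrees(np.arcsin(n[2])),'az',np.degrees(np.arctan2(n[1],n[0]))-90,e.std())
E
```

```text
time: 12.1
ee_pos: [0.4586, 0.0964, 0.0901]
eef_rot: [135.6, -0.3, -8.5]
wrist_force: [0.5, -0.3, 0.5]
grip_width: 0.0855
back centre [0.45986508 0.1089177  0.06943699] normal [ 0.15228105  0.98830784 -0.00762196] elev -0.43671008434535014 az -8.759396190409987 0.0005818784799786059
```

View pics/w6.png

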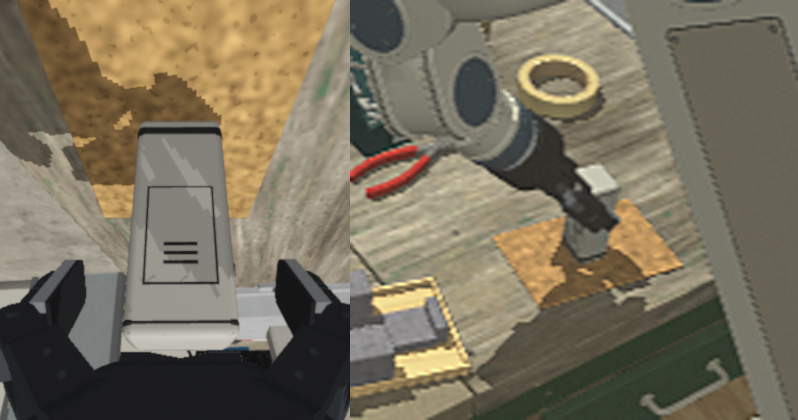

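It stands steadily on the mat (back normal within 0.5° of level). With the fingers open around it, I rotate the tool over to the display side.

```bash
python3 - <<'E'
from h import *
plan([([.4574,.091,.107],tool(-8.6,0),5),([.456,.083,.090],tool(-8.6,45),5)])
E
```

```text
d [-0.0001  0.0032 -0.0016] a [ 8.88 -0.07 -0.01]
  d [-0.0001  0.0029 -0.0021] a [ 8.88 -0.07 -0.01]
  d [-0.0001  0.0025 -0.0025] a [ 8.88 -0.07 -0.01]
  d [-0.0001  0.0021 -0.0029] a [ 8.88 -0.07 -0.01]
  d [-0.0001  0.0016 -0.0032] a [ 8.88 -0.07 -0.01]
--- rot 44.4
  d [-0.      0.0016  0.0034] a [9. 0. 0.]
  d [-0.      0.0021  0.0031] a [9. 0. 0.]
  d [-0.      0.0026  0.0027] a [9. 0. 0.]
  d [-0.      0.003   0.0023] a [9. 0. 0.]
  d [-0.      0.0033  0.0018] a [9. 0. 0.]
--- rot 45.0
```

```bash
python3 -m inch '[{"dx":0,"dy":0.0032,"dz":-0.0016,"ax":8.9,"ay":0,"az":0,"fingers":1},{"dx":0,"dy":0.0029,"dz":-0.0021,"ax":8.9,"ay":0,"az":0,"fingers":1},{"dx":0,"dy":0.0025,"dz":-0.0025,"ax":8.9,"ay":0,"az":0,"fingers":1},{"dx":0,"dy":0.0021,"dz":-0.0029,"ax":8.9,"ay":0,"az":0,"fingers":1},{"dx":0,"dy":0.0016,"dz":-0.0032,"ax":8.9,"ay":0,"az":0,"fingers":1},{"dx":0,"dy":0,"dz":0,"ax":0,"ay":0,"az":0,"fingers":1}]'
python3 - <<'E'
from h import *
plan([([.456,.083,.090],tool(-8.6,45),5)])
E
```

```text
time: 12.95
ee_pos: [0.4586, 0.0914, 0.1076]
eef_rot: [-178.6, -0.5, -8.3]
wrist_force: [0.5, -0.3, -0.1]
grip_width: 0.0858
  d [-0.0003  0.0018  0.0035] a [ 8.73 -0.08  0.09]
  d [-0.0003  0.0023  0.0032] a [ 8.73 -0.08  0.09]
  d [-0.0003  0.0028  0.0028] a [ 8.73 -0.08  0.09]
  d [-0.0003  0.0032  0.0023] a [ 8.73 -0.08  0.09]
  d [-0.0003  0.0035  0.0018] a [ 8.73 -0.08  0.09]
--- rot 43.6
```

```bash
python3 -m inch '[{"dx":0,"dy":0.0018,"dz":0.0035,"ax":8.8,"ay":-0.1,"az":0.1,"fingers":1},{"dx":0,"dy":0.0023,"dz":0.0032,"ax":8.8,"ay":-0.1,"az":0.1,"fingers":1},{"dx":-0.0003,"dy":0.0028,"dz":0.0028,"ax":8.7,"ay":-0.1,"az":0.1,"fingers":1},{"dx":-0.0003,"dy":0.0032,"dz":0.0023,"ax":8.7,"ay":-0.1,"az":0.1,"fingers":1},{"dx":-0.0003,"dy":0.0035,"dz":0.0018,"ax":8.7,"ay":-0.1,"az":0.1,"fingers":1},{"dx":0,"dy":0,"dz":0,"ax":0,"ay":0,"az":0,"fingers":1}]'
python3 - <<'E'
from h import *
a,d,i=shot('wrist','w7.png');P=cloud(d,i)
q=P[190:270,258:302].reshape(-1,3);c=np.median(q,0);q=q[np.linalg.norm(q-c,axis=1)<.06]
for _ in range(3):
    c=q.mean(0);n=np.linalg.svd(q-c,full_matrices=0)[2][2];e=(q-c)@n;q=q[abs(e)<2.5*e.std()]
n*=-np.sign(n[1]);print('display centre',c,'n',n,e.std())
plan([([.456,.083,.089],tool(-8.6,45),1)])
E
```

```text
time: 13.7
ee_pos: [0.4563, 0.0849, 0.0877]
eef_rot: [-134.5, 0.6, -8.3]
wrist_force: [0.3, 0.4, -0.2]
grip_width: 0.0857
display centre [0.45735205 0.09409565 0.1149544 ] n [ 5.34979397e-04 -1.70910284e-02 -9.99853795e-01] 0.0005603724240696452
  d [-0.0001  0.0011 -0.0022] a [-0.35  0.6  -0.06]
--- rot 0.7
```

View pics/w7.png

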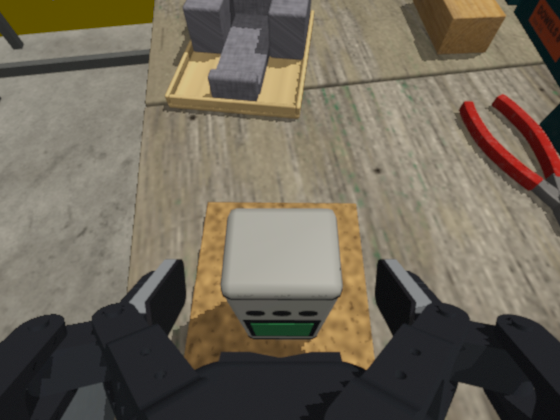

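The wrist view shows the meter standing on the mat, with its end at (282,250), the display below at (282,328), and the fingers centred on it. Gripping from this side.

```bash
python3 -m inch '[{"dx":0,"dy":0,"dz":0,"ax":0,"ay":0,"az":0,"fingers":0.3},{"dx":0,"dy":0,"dz":0,"ax":0,"ay":0,"az":0,"fingers":-0.3},{"dx":0,"dy":0,"dz":0,"ax":0,"ay":0,"az":0,"fingers":-0.3},{"dx":0,"dy":0,"dz":0,"ax":0,"ay":0,"az":0,"fingers":-0.3},{"dx":0,"dy":0,"dz":0,"ax":0,"ay":0,"az":0,"fingers":-0.3}]' 50
python3 - <<'E'
from h import *
p,r=cur();u=p+[0,0,.065]
plan([(u,r,3),([.4602,.115,.15],tool(-8.6,-45),10)])
E
```

```text
time: 14.38
ee_pos: [0.456, 0.0877, 0.0893]
eef_rot: [-135.1, 0.4, -7.8]
wrist_force: [-0.2, -0.1, -1.8]
grip_width: 0.0434
  d [-0.0001 -0.0153 -0.0154] a [0. 0. 0.]
  d [-0.0001 -0.0153 -0.0154] a [0. 0. 0.]
  d [-0.0001 -0.0153 -0.0154] a [0. 0. 0.]
--- rot 0.0
  d [ 0.     -0.0017  0.0023] a [-8.99  0.04  0.08]
  d [ 0.    -0.002  0.002] a [-8.99  0.04  0.08]
  d [ 0.     -0.0023  0.0016] a [-8.99  0.04  0.08]
  d [ 0.     -0.0025  0.0013] a [-8.99  0.04  0.08]
  d [ 0.     -0.0027  0.0008] a [-8.99  0.04  0.08]
  d [ 0.     -0.0028  0.0004] a [-8.99  0.04  0.08]
  d [ 0.     -0.0028 -0.    ] a [-8.99  0.04  0.08]
  d [ 0.     -0.0028 -0.0005] a [-8.99  0.04  0.08]
  d [ 0.     -0.0027 -0.0009] a [-8.99  0.04  0.08]
  d [ 0.     -0.0025 -0.0013] a [-8.99  0.04  0.08]
--- rot 89.9
```

```bash
python3 -m inch '[{"dx":0,"dy":-0.0153,"dz":-0.0154,"ax":0,"ay":0,"az":0,"fingers":-0.3},{"dx":0,"dy":-0.0153,"dz":-0.0154,"ax":0,"ay":0,"az":0,"fingers":-0.3},{"dx":0,"dy":-0.0153,"dz":-0.0154,"ax":0,"ay":0,"az":0,"fingers":-0.3},{"dx":0,"dy":0,"dz":0,"ax":0,"ay":0,"az":0,"fingers":-0.3}]'
python3 -m inch '[{"dx":0,"dy":-0.0017,"dz":0.002,"ax":-9,"ay":0,"az":0.1,"fingers":-0.3},{"dx":0,"dy":-0.002,"dz":0.002,"ax":-9,"ay":0,"az":0.1,"fingers":-0.3},{"dx":0,"dy":-0.0023,"dz":0.0016,"ax":-9,"ay":0,"az":0.1,"fingers":-0.3},{"dx":0,"dy":-0.0025,"dz":0.0013,"ax":-9,"ay":0,"az":0.1,"fingers":-0.3},{"dx":0,"dy":-0.0027,"dz":0.0008,"ax":-9,"ay":0,"az":0.1,"fingers":-0.3},{"dx":0,"dy":-0.0028,"dz":0.0004,"ax":-9,"ay":0,"az":0.1,"fingers":-0.3},{"dx":0,"dy":-0.0028,"dz":0,"ax":-9,"ay":0,"az":0.1,"fingers":-0.3},{"dx":0,"dy":-0.0028,"dz":-0.0005,"ax":-9,"ay":0,"az":0.1,"fingers":-0.3},{"dx":0,"dy":-0.0027,"dz":-0.0009,"ax":-9,"ay":0,"az":0.1,"fingers":-0.3},{"dx":0,"dy":0,"dz":0,"ax":0,"ay":0,"az":0,"fingers":-0.3}]'
python3 - <<'E'
from h import *
plan([([.4602,.115,.15],tool(-8.6,-45),1)])
E
```

```text
time: 14.88
ee_pos: [0.456, 0.0874, 0.1556]
eef_rot: [-135.2, 0.5, -7.9]
wrist_force: [-0.3, 0.6, -1.6]
grip_width: 0.0436
time: 16.12
ee_pos: [0.4591, 0.112, 0.1417]
eef_rot: [141.3, 0.7, -9.0]
wrist_force: [-0.4, -0.4, -1.9]
grip_width: 0.0432
  d [ 0.0005  0.0028 -0.0085] a [-6.27  0.74  0.16]
--- rot 6.3
```

```bash
python3 -m inch '[{"dx":0.0005,"dy":0,"dz":0,"ax":-6.3,"ay":0.7,"az":0.2,"fingers":-0.3},{"dx":0,"dy":0,"dz":0,"ax":0,"ay":0,"az":0,"fingers":-0.3}]'
python3 - <<'E'
from h import *
a,d,i=shot('wrist','w8.png');P=cloud(d,i)
q=P[170:290,258:302].reshape(-1,3);c=np.median(q,0);q=q[np.linalg.norm(q-c,axis=1)<.06]
for _ in range(3):
    c=q.mean(0);n=np.linalg.svd(q-c,full_matrices=0)[2][2];e=(q-c)@n;q=q[abs(e)<2.5*e.std()]
n*=np.sign(n[2]);print('display',c,'n',n,e.std(),'extent',np.percentile(q,[1,99],axis=0))
p,_=cur();print('tcp',p)
E
```

```text
time: 16.38
ee_pos: [0.4592, 0.1116, 0.1402]
eef_rot: [135.2, 0.1, -8.7]
wrist_force: [-0.1, -0.4, -2.4]
grip_width: 0.0434
display [0.46245202 0.13565469 0.13635348] n [-0.14469644 -0.98944926  0.00728701] 0.000559641325321903 extent [[0.45446392 0.1337104  0.12030085]
 [0.47038988 0.1375548  0.1507056 ]]
tcp [0.45937798 0.11131553 0.14101512]
```

View pics/w8.png

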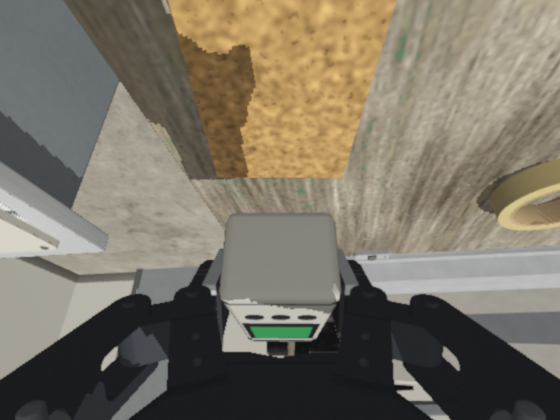

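The view shows the free-end face at (280,258) and the display, up, at (280,330). The end-face normal is within 0.4° of horizontal, so the meter is level. Lowering.

```bash
python3 -m inch '[{"dx":0,"dy":-0.016,"dz":0.016,"ax":0,"ay":0,"az":0,"fingers":-0.3},{"dx":0,"dy":-0.017,"dz":0.017,"ax":0,"ay":0,"az":0,"fingers":-0.3},{"dx":0,"dy":-0.017,"dz":0.017,"ax":0,"ay":0,"az":0,"fingers":-0.3},{"dx":0,"dy":-0.012,"dz":0.012,"ax":0,"ay":0,"az":0,"fingers":-0.3},{"dx":0,"dy":-0.006,"dz":0.006,"ax":0,"ay":0,"az":0,"fingers":-0.3},{"dx":0,"dy":0,"dz":0,"ax":0,"ay":0,"az":0,"fingers":-0.3}]'
```

```text
time: 17.18
ee_pos: [0.4615, 0.1097, 0.0465]
eef_rot: [136.8, -0.4, -9.3]
wrist_force: [0.3, 0.6, -1.1]
grip_width: 0.0433
```

```bash
python3 -m inch '[{"dx":0,"dy":-0.004,"dz":0.003,"ax":-0.6,"ay":0.2,"az":-0.2,"fingers":-0.3},{"dx":0,"dy":-0.004,"dz":0.003,"ax":-0.6,"ay":0.2,"az":-0.2,"fingers":-0.3},{"dx":0,"dy":-0.002,"dz":0.001,"ax":0,"ay":0,"az":0,"fingers":-0.3},{"dx":0,"dy":0,"dz":0,"ax":0,"ay":0,"az":0,"fingers":-0.3}]'
```

```text
time: 17.68
ee_pos: [0.4627, 0.1125, 0.0351]
eef_rot: [135.6, -0.5, -8.7]
wrist_force: [-0.0, -1.0, -1.8]
grip_width: 0.0436
```

```bash
python3 -m inch '[{"dx":0,"dy":-0.0017,"dz":0.0014,"ax":0,"ay":0.3,"az":0,"fingers":-0.3},{"dx":0,"dy":0,"dz":0,"ax":0,"ay":0,"az":0,"fingers":-0.3}]'; python3 -m inch '[{"dx":0,"dy":-0.0016,"dz":0.0013,"ax":0,"ay":0.1,"az":0,"fingers":-0.3},{"dx":0,"dy":0,"dz":0,"ax":0,"ay":0,"az":0,"fingers":-0.3}]'; python3 -m inch '[{"dx":0,"dy":-0.001,"dz":0.0008,"ax":0,"ay":0,"az":0,"fingers":-0.3},{"dx":0,"dy":0,"dz":0,"ax":0,"ay":0,"az":0,"fingers":-0.3}]'
```

```text
time: 17.92
ee_pos: [0.4628, 0.1129, 0.0328]
eef_rot: [135.6, -0.7, -8.4]
wrist_force: [0.6, -0.5, -1.2]
grip_width: 0.0437
time: 18.18
ee_pos: [0.4628, 0.1131, 0.0307]
eef_rot: [135.6, -0.8, -8.3]
wrist_force: [0.1, -0.5, -2.3]
grip_width: 0.0436
time: 18.42
ee_pos: [0.4629, 0.1133, 0.0294]
eef_rot: [135.6, -0.8, -8.3]
wrist_force: [0.8, -0.4, -1.6]
grip_width: 0.043
```

```bash
python3 -m inch '[{"dx":0,"dy":-0.0008,"dz":0.0006,"ax":0,"ay":-0.8,"az":0,"fingers":-0.3},{"dx":0,"dy":0,"dz":0,"ax":0,"ay":0,"az":0,"fingers":-0.3}]'; python3 -m inch '[{"dx":0,"dy":-0.0008,"dz":0.0006,"ax":0,"ay":0,"az":0,"fingers":-0.3},{"dx":0,"dy":0,"dz":0,"ax":0,"ay":0,"az":0,"fingers":-0.3}]'; python3 -m inch '[{"dx":0,"dy":-0.0008,"dz":0.0006,"ax":0,"ay":0,"az":0,"fingers":-0.3},{"dx":0,"dy":0,"dz":0,"ax":0,"ay":0,"az":0,"fingers":-0.3}]'
```

```text
time: 18.68
ee_pos: [0.463, 0.1134, 0.0284]
eef_rot: [135.6, -0.2, -9.0]
wrist_force: [1.0, 0.1, -2.2]
grip_width: 0.0429
time: 18.92
ee_pos: [0.4631, 0.1135, 0.0278]
eef_rot: [135.6, -0.2, -8.9]
wrist_force: [-1.1, 0.8, 1.9]
grip_width: 0.0429
time: 19.18
ee_pos: [0.4631, 0.1137, 0.0274]
eef_rot: [135.6, -0.2, -8.9]
wrist_force: [-1.1, 0.5, 2.7]
grip_width: 0.0432
```

The mat is now carrying the meter (Fz went from -2 to +2.7 N). Releasing and backing off along the fingers.

```bash
python3 -m inch '[{"dx":0,"dy":0,"dz":0,"ax":0,"ay":0,"az":0,"fingers":0.1},{"dx":0,"dy":0,"dz":0,"ax":0,"ay":0,"az":0,"fingers":0.6},{"dx":0,"dy":0,"dz":0,"ax":0,"ay":0,"az":0,"fingers":0.8},{"dx":0,"dy":0,"dz":0,"ax":0,"ay":0,"az":0,"fingers":0.8},{"dx":0,"dy":0.002,"dz":-0.015,"ax":0,"ay":0,"az":0,"fingers":0.8},{"dx":0,"dy":0.003,"dz":-0.03,"ax":0,"ay":0,"az":0,"fingers":0.8},{"dx":0,"dy":0.01,"dz":-0.04,"ax":0,"ay":0,"az":0,"fingers":0.8},{"dx":0,"dy":0.02,"dz":-0.03,"ax":0,"ay":0,"az":0,"fingers":0.8},{"dx":0,"dy":0,"dz":0,"ax":0,"ay":0,"az":0,"fingers":0.8}]'
python3 - <<'E'
from h import *
a,d,i=shot('wrist');b,_,_=shot('top');o=cv2.resize(b[140:290,140:410],(760,422),interpolation=cv2.INTER_CUBIC)[:,:]
w=cv2.resize(a,(240,180));o[:180,-240:]=w
cv2.imwrite('pics/w9.png',o[:,:,::-1])
P=cloud(d,i)
m=(P[...,2]>.034)&(P[...,2]<.047)&(abs(P[...,0]-.457)<.06)&(abs(P[...,1]-.082)<.075)
q=P[m];print(m.sum(),cv2.minAreaRect(q[:,:2].astype(np.float32)),np.percentile(q[:,2],[5,50,95]))
A=np.c_[q[:,:2],np.ones(len(q))];print(np.linalg.lstsq(A,q[:,2],rcond=None)[0])
E
```

```text
time: 20.3
ee_pos: [0.4713, 0.1697, 0.136]
eef_rot: [135.5, -0.1, -9.0]
wrist_force: [-0.3, 0.4, -0.2]
grip_width: 0.0767
4302 ((0.45792776346206665, 0.08392798155546188), (0.11114656180143356, 0.04395971819758415), 81.94644927978516) [0.03636398 0.0397233  0.04060506]
[-0.00551619 -0.01672569  0.04356353]
```

```bash
python3 - <<'E'
from h import *
a=cams.camera('wrist')[0];h=cv2.cvtColor(a,cv2.COLOR_RGB2HSV)
g=cv2.inRange(h,(55,120,60),(85,255,255));v,u=np.nonzero(g[100:400,180:380]);print('green',len(u),u.mean()+180,v.mean()+100)
cams.camera('top')
for l in ['tape_roll','screwdriver','pine_block','meter']: print(l,[(np.round(np.array(r['rect'])*[560,420,560,420]).tolist(),round(r['conf'],2)) for r in nets.recognise('top',l)][:3])
o=sensors.get_obs();print(o['wrist_force'],abs(o['joint_vel']).max());bot.job_done()
E
```

```text
green 800 282.6375 208.57125000000002
tape_roll [([395.0, 166.0, 33.0, 32.0], 0.84)]
screwdriver [([192.0, 246.0, 9.0, 37.0], 0.73)]
pine_block [([250.0, 165.0, 38.0, 28.0], 0.89), ([191.0, 247.0, 10.0, 38.0], 0.53)]
meter [([351.0, 243.0, 40.0, 21.0], 0.88), ([154.0, 247.0, 35.0, 34.0], 0.81)]
[-0.19389658 -0.58264341 -0.07700947] 0.33293653394378536
the job is handed in; nothing more can be done
```

The moisture meter lies flat on the cork mat with its display up, and I handed the job in at about 20.5 s of the 58 s.

**What I did:**
1. Gripped the meter near its free end and tilted that end up about 13°, with the other end still under the lip.
2. Drew it out about 33 mm and lifted it clear.
3. Stood it on its tucked end on the mat and let go, then gripped it again from the display side.
4. Turned it the rest of the way and lowered it until the mat carried it (Fz went from −2 to +2.7 N), then released it and backed off.

**Last checks:**
- **Position:** depth shows a 111 x 44 mm outline centred at (0.458, 0.084), about 3 mm from the mat's centre and aligned with it within a degree. That leaves it wholly on the mat.
- **Lying flat:** its top is 40 mm above the bench, exactly the mat plus the meter, and slopes no more than about 1°.
- **Display up:** the green display shows upward in the wrist camera.
- **Robot clear:** the wrist force is near zero.
- **Other things:** the tape roll, pine block and yellow look-alike are where they were, within 2 pixels.

**Disagreed or not checked:**
- The network boxed only part of the screwdriver in the last top view (37 pixels long instead of 74, same column). The robot never came near it, so I take that as a detection fault.
- The picture limit stopped me viewing the last image, so these final checks are numerical.
- The two measurements of the tray centre differed by about 8 mm. I relied mainly on the closer wrist view.

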